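# Find the high spot of a cam on a bench checking fixture

### The arm

A 6-joint arm with a two-finger parallel gripper is mounted at the origin on the work surface. World frame = base frame: x ahead of the robot, y to its left, z up, the work surface at z = 0. Lengths are in m, angles in degrees, forces in N, time in s.
With the tool pointing down it reaches from about 0.325 to 0.85 m from the base axis. Payload 15.5 kg.
Tool frame: the origin (TCP) lies at the very end of the fingers, on their centre line; the grasp point (between the pads) lies arm.grip_depth behind it (arm.grip_depth is the distance from the TCP to the grasp point, in m); z points along the fingers, y is the line along which they close (so a half turn about z gives the same grasp; the last joint's range is limited). The gripper opens to 91 mm and grips with 3 to 60 N. Pads are 32 mm wide; open, the fingers measure 118 mm over their backs; the gripper's body (76 mm by 178 mm) begins 60 mm behind the grasp point.
Start: joints at [61.278, 28.281, 77.091, -0, 74.628, -5.472], TCP at [0.247, 0.574, 0.214] pointing down, gripper open.
Joint ranges: [-166.48, 166.48], [-47.26, 123.95], [12.59, 153.08], [-70.14, 250.14], [6.76, 159.57], [-176.63, 176.63]. Speed limits (degrees/s): [108.29, 108.29, 147.25, 172.46, 172.46, 172.46].

### API

Orientations are given as a 3x3 rotation matrix whose columns are the frame's x, y, z axes.
In Python, from rig import arm gives the robot as it stands. Calls block until the motion is done:
- arm.move_to(position, orientation): joint-space move of the TCP to a pose.
- arm.move_l(position, orientation=None, feed=0.15): straight line of the TCP; orientation=None keeps the orientation; feed is the mean speed in m/s.
- arm.move_joints(angles): joint-space move.
- arm.grip(opening): finger opening in m; the grip force is fixed at half the most; returns when the fingers have stopped.
- arm.sleep(seconds).
- arm.solve_ik(position, orientation): joint angles nearest the present ones, or None.
- arm.snapshot(name): name is "side" or "top" or "wrist"; returns the picture (400x640x3 uint8, red, green, blue); there is no depth.
- arm.get_calibration(name): a dict with "intrinsics" (3x3 intrinsics, pixels), "k1" (the pictures are not rectified: a ray, as slopes to the right and down, at radius r is drawn at 1 + k1 r^2 times it, then the intrinsics apply), "cam_to_world" (4x4, takes a point from camera to world coordinates). Camera axes: x right, y down, z forward; pixel columns grow to the right and rows downward; lengths in m; the calibration is good to about 2 mm. A picture is of the moment at which its call begins: read the wrist's pose just before it. get_calibration takes no time and is no camera call; for the wrist camera it gives the pose at the moment of the call.
A pose or a line that the arm cannot do raises arm.Unreachable and nothing moves.
- arm.sign_off(): hands the job in; it is judged then, once.
Readings, each from a call of its own:
- arm.current_t(): time.
- arm.current_joint_positions(): joint angles.
- arm.current_dq(): joint speeds.
- arm.current_tau(): joint torques, N m.
- arm.current_ee_pos(): TCP position.
- arm.current_tool_rot(): TCP orientation.
- arm.current_force(): force on the tool from outside, world axes, zero at the start.
- arm.current_torque(): the same for the moment, N m.
- arm.current_width(): finger opening in m.
- arm.current_grasp_force(): force on a finger pad.
Only numpy, scipy, OpenCV 4.12 (cv2) and the standard library are available. Lean on these libraries where they do the work, as an engineer would, in place of code of your own. Each camera call takes 0.05 s, during which the arm holds its last target. There are 200 camera calls.

### The job

Slide the dial gauge fully home by its orange post, gently, so that its plunger bears on the cam. Then turn the crank by its blue knob, watching the gauge, until the tip of the cam lobe (its highest spot, the greatest reading of the whole turn) is against the plunger; let go and leave it resting there. Do not force anything and do not disturb the other things on the bench.

Things in the scene. Friction and masses are not known exactly. Their poses are not given: they have to be found in the camera images.
- fixture: Checking fixture, fixed to the table: dark base plate 110 x 300 x 16 mm. Origin under its middle, z up, long side along its own y. The dial gauge slides along its +y towards an upright cam shaft, whose axis is 70 mm from the origin along +y. A grey column at the +y end holds a grey bracket plate (top at 100 mm) over the brass cam (at 40 to 60 mm), which it hides from above.
- spindle_axis (a point): Point on the shaft's axis (vertical) at the top of the crank arm, 112 mm above the table. It does not move.
- knob (a point): Middle of the blue crank knob, an upright cylinder, diameter 20 mm, from 113 to 153 mm above the table (this point: 135 mm); below it is only the crank arm (top at 112 mm). The knob's axis is 40 mm from the shaft's axis and goes round with the crank. The knob spins freely on its pin, so the gripper can hold it without turning while leading it round.
- crank (a joint): Angle of crank, shaft and cam together (rad), 0 at the start, counter-clockwise from above positive, turns endlessly either way. It turns stiffly (about 2.5 N at the knob, up to about 6 N when the lobe meets the plunger) and stays where it is left.
- gauge_slide (a joint): Position of the gauge's slide (m): 0 drawn right back, 0.030 fully home against its solid stop at the cam. It starts between 0 and 0.010. Moving it takes about 9 N, up to 15 N when the plunger meets the lobe; it stays where it is left.
- post (a point): Point on the axis of the orange upright post that moves the gauge's slide, 85 mm above the table. The post is 16 x 16 mm, faces along the fixture's axes, from 42 to 105 mm above the table. On its cam side the gauge's round dial (diameter 76 mm, top at 87 mm) begins 24 mm from the post; below is the slide's foot, 36 mm wide, top at 42 mm.
- plunger (a joint): How far the gauge's sprung plunger (red ball tip, level with the cam) is pressed in (m): 0 free, up to 0.016. With the slide home it reads about 0.0025 on the round back of the cam and several mm more on the lobe; the rise takes about 50 degrees of turn each side of the lobe's tip. Spring: 1.6 N at 0, then 400 N/m.
- needle (a joint): Angle of the red needle on the gauge's white upward-facing dial (rad): 250 rad per metre of plunger, i.e. 0.25 rad (one tick) per mm. At 0 it points along the fixture's +y (towards the cam) and turns clockwise from above as the plunger is pressed.
- spare_cam: loose spare brass cam lying flat beside the fixture, 68 mm long, 60 mm wide, 26 mm high; a bystander, to be left alone; origin at the centre of its underside.
- setting_ring: loose steel setting disc, diameter 44 mm, 22 mm high, beside the fixture; a bystander, to be left alone; origin at the centre of its underside.
- screwdriver: loose screwdriver, 170 mm long, lying on the bench; a bystander, to be left alone; origin at the centre of its underside.
- parts_bin: loose blue open parts bin, 100 x 150 x 50 mm; a bystander, to be left alone; origin at the centre of its underside.
- board_rack: loose wooden rack with three upright green circuit boards, 70 x 110 x 57 mm; a bystander, to be left alone; origin at the centre of its underside.
- wire_spool: loose copper-coloured spool, diameter 56 mm, 50 mm high; a bystander, to be left alone; origin at the centre of its underside.
- jar: loose closed jar, diameter 56 mm, 80 mm high; a bystander, to be left alone; origin at the centre of its underside.
- crank_mount: The crank assembly on the shaft's axis; origin on that axis at table height. Crank and cam are both fixed to the shaft, but the direction of the cam's lobe is not known beforehand and is unrelated to that of the crank.

How it is judged (in metres and radians):
On the way:
1. the gauge's slide is fully home against its stop (value of joint gauge_slide above 0.0285 m), for 0.2 s.
At the end, for the whole second after the job is handed in: The gauge's slide is fully home (within 1.5 mm of its stop), the tip of the cam lobe is at the plunger (plunger pressed in by more than 9.5 mm; the very tip gives about 10.2 mm, so about 10 degrees either way), and the crank is at rest (value of joint gauge_slide above 0.0285 m and value of joint plunger above 0.0095 m and velocity of joint crank between -0.05 and 0.05 rad/s); the robot touches nothing.
It fails at once if the robot loads the fixture or the gauge's slide with more than 30 N (contact force between the arm and fixture above 30 N).
It fails at once if the robot loads the crank with more than 25 N (contact force between the arm and crank_mount above 25 N).
It fails at once if a bystander is pushed more than 20 mm (distance of any of spare_cam, setting_ring, screwdriver, parts_bin, board_rack, wire_spool, jar from where it was at the start of the episode above 0.02 m).
It also fails if it takes over 67 s, if anything falls off the work surface, if the arm or the gripper's body presses on something with over 40 N, if the wrist force passes 120 N, or if a joint passes its speed limit or range.

## Working session

There is one attempt and no reset: what is moved stays moved. The work goes in short steps, each a Python script; the robot and the scene stay as the last script left them, time stands still between calls to the robot, and variables do not carry over. Pictures are saved under pics/ and viewed, at most 10 in all, crops included, and the job is handed in when it is done.

```bash
ls; mkdir -p pics
cat > h.py <<'E'
import numpy as np, cv2
from rig import arm
def save(n,im): cv2.imwrite('pics/'+n+'.png',cv2.cvtColor(im,cv2.COLOR_RGB2BGR))
def ray(c,uv):
    K=np.array(c['intrinsics']);T=np.array(c['cam_to_world'])
    p=cv2.undistortPoints(np.array([[uv]],float),K,np.array([c['k1'],0,0,0,0.]))[0,0]
    return T[:3,3],T[:3,:3]@np.array([p[0],p[1],1])
def onz(c,uv,z):
    o,d=ray(c,uv); return o+d*(z-o[2])/d[2]
def proj(c,P):
    K=np.array(c['intrinsics']);T=np.linalg.inv(np.array(c['cam_to_world']))
    q=T[:3,:3]@np.array(P)+T[:3,3]
    x=q[:2]/q[2]; x=x*(1+c['k1']*(x@x)); return K[:2,:2]@x+K[:2,2]
E
python3 - <<'E'
from h import *
for n in('top','side'):
    im=arm.snapshot(n);save(n+'0',im);c=arm.get_calibration(n);print(n,np.round(c['cam_to_world'],3).tolist(),c['k1'],c['intrinsics'])
print(arm.grip_depth,arm.current_tool_rot(),arm.current_t())
E
```

```text
pics
top [[-0.019, -0.991, 0.131, 0.47], [-1.0, 0.02, 0.012, 0.022], [-0.015, -0.131, -0.991, 1.362], [0.0, 0.0, 0.0, 1.0]] -0.1088304475370746 [[434.11370869   0.         318.47286097]
 [  0.         434.11370869 199.7652198 ]
 [  0.           0.           1.        ]]
side [[0.82, -0.333, 0.466, 0.159], [-0.572, -0.466, 0.675, -0.662], [-0.007, -0.82, -0.573, 0.686], [0.0, 0.0, 0.0, 1.0]] -0.009913422282860197 [[377.7498229    0.         319.34885103]
 [  0.         377.7498229  189.86156299]
 [  0.           0.           1.        ]]
0.0188 [[-9.18789591e-01  3.94747317e-01 -4.93500293e-04]
 [ 3.94747619e-01  9.18789081e-01 -9.70418172e-04]
 [ 7.03527112e-05 -1.08641818e-03 -9.99999407e-01]] 0.1
```

View pics/top0.png

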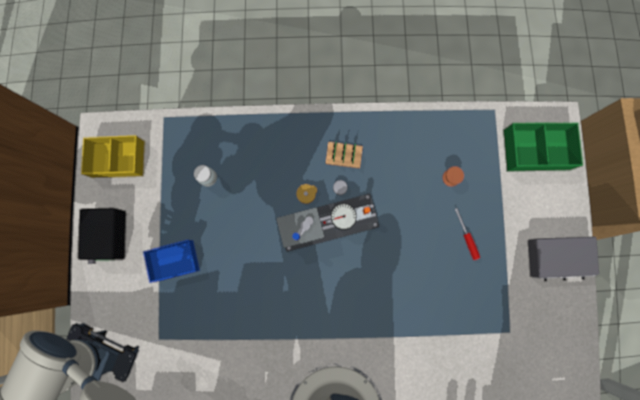

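View pics/side0.png

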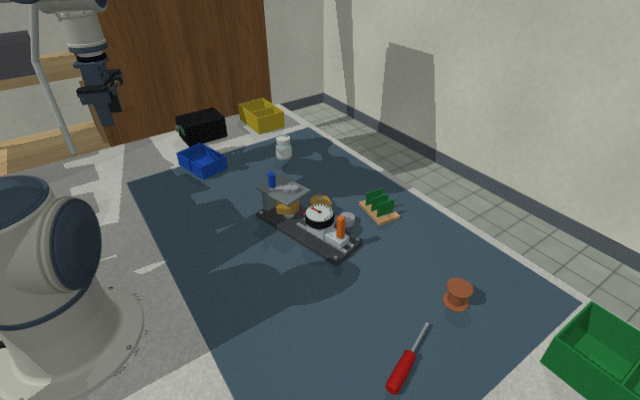

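The top view shows the knob at about (296,236), the dial at (343,217) and the orange post at (367,210). The cam end points to image left. I'll get rough positions, then go above for a close look.

```bash
cat >> h.py <<'E'
def blob(im,lo,hi,box=None,big=True):
    h=cv2.cvtColor(im,cv2.COLOR_RGB2HSV); m=cv2.inRange(h,np.array(lo),np.array(hi))
    if box is not None:
        k=np.zeros_like(m);x0,y0,x1,y1=[int(v) for v in box];k[max(y0,0):y1,max(x0,0):x1]=255;m&=k
    n,l,s,c=cv2.connectedComponentsWithStats(m)
    if n<2:return None
    i=1+np.argmax(s[1:,4]);return c[i],s[i],(l==i)
ORANGE=((4,150,120),(16,255,255)); BLUE=((105,130,60),(128,255,255))
E
python3 - <<'E'
from h import *
im=arm.snapshot('top');c=arm.get_calibration('top')
bx=(270,190,390,260)
o=blob(im,*ORANGE,bx);b=blob(im,*BLUE,bx)
print(o[:2],b[:2])
P=onz(c,o[0],.09);B=onz(c,b[0],.14);D=onz(c,(343.5,217),.087)
print(P,B,D)
corn=[onz(c,p,.016) for p in((278,217),(287,251),(372,194),(379,228))];print(np.round(corn,3))
u=D-P;u[2]=0;a=np.arctan2(u[1],u[0]);print('fixture y dir deg',np.degrees(a), np.linalg.norm(u))
E
```

```text
(array([366.5 , 209.75]), array([364, 207,   7,   6,  28], dtype=int32)) (array([295.625, 235.95 ]), array([292, 233,   8,   7,  40], dtype=int32))
[ 0.60530814 -0.10259021  0.09      ] [0.52994896 0.1038438  0.14      ] [ 0.58556193 -0.0344266   0.087     ]
[[ 0.596  0.166  0.016]
 [ 0.49   0.139  0.016]
 [ 0.662 -0.129  0.016]
 [ 0.555 -0.147  0.016]]
fixture y dir deg 106.1556932438659 0.07096612394517023
```

```bash
cat >> h.py <<'E'
def Rdown(ydir):
    y=np.array([ydir[0],ydir[1],0.]);y/=np.linalg.norm(y);z=np.array([0,0,-1.]);return np.column_stack([np.cross(y,z),y,z])
E
python3 - <<'E'
from h import *
u=np.array([-.22,.9755]);f=np.array([.9755,.22])
R0=np.array(arm.current_tool_rot());T=np.array(arm.get_calibration('wrist')['cam_to_world'])
print('cam in tool',np.round(R0.T@(T[:3,3]-arm.current_ee_pos()),3),np.round(R0.T@T[:3,:3],2).tolist())
for s in(1,-1):
    print(s,arm.solve_ik([.58,-.02,.3],Rdown(s*f)),arm.solve_ik([.61,-.13,.06],Rdown(s*f)))
E
```

```text
cam in tool [ 0.072 -0.001 -0.17 ] [[-0.0, -0.97, -0.26], [1.0, -0.0, -0.0], [-0.0, -0.26, 0.97]]
1 [-7.86946456e+00  2.05611304e+01  7.62599884e+01 -2.54444375e-14
  8.31788812e+01 -2.05784959e+01] [-1.75140889e+01  3.81581194e+01  8.59575803e+01 -2.54444375e-14
  5.58843003e+01 -3.02231203e+01]
-1 [-7.86946456e+00  2.05611304e+01  7.62599884e+01 -2.54444375e-14
  8.31788812e+01  1.59421504e+02] [-1.75140889e+01  3.81581194e+01  8.59575803e+01 -2.54444375e-14
  5.58843003e+01  1.49776880e+02]
```

Run:
```python
from h import *
f=np.array([.9755,.22])
arm.move_to([.573,.02,.30],Rdown(f))
c=arm.get_calibration('wrist');im=arm.snapshot('wrist');save('w1',im);np.savez('w1.npz',im=im,**{k:np.array(v) for k,v in c.items()})
o=blob(im,*ORANGE);b=blob(im,*BLUE);print(o[:2],b[:2],arm.current_t())
s=arm.snapshot('side')[150:260,230:390];save('s1',cv2.resize(s,None,fx=5,fy=5,interpolation=cv2.INTER_CUBIC))
```

```text
(array([325.3125, 259.625 ]), array([321, 255,  10,  10,  96], dtype=int32)) (array([297.7223796 ,  95.13031161]), array([288,  85,  21,  21, 353], dtype=int32)) 2.5167
```

View pics/w1.png

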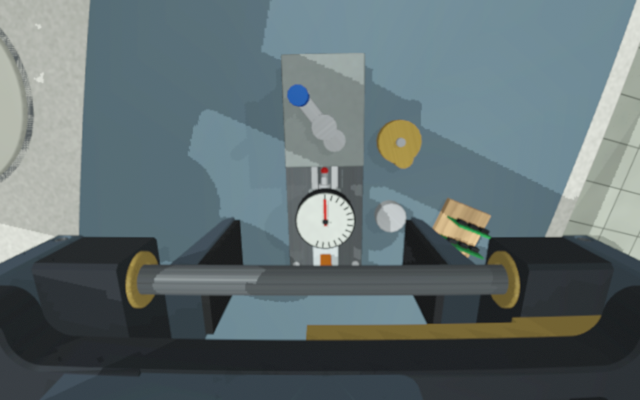

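View pics/s1.png

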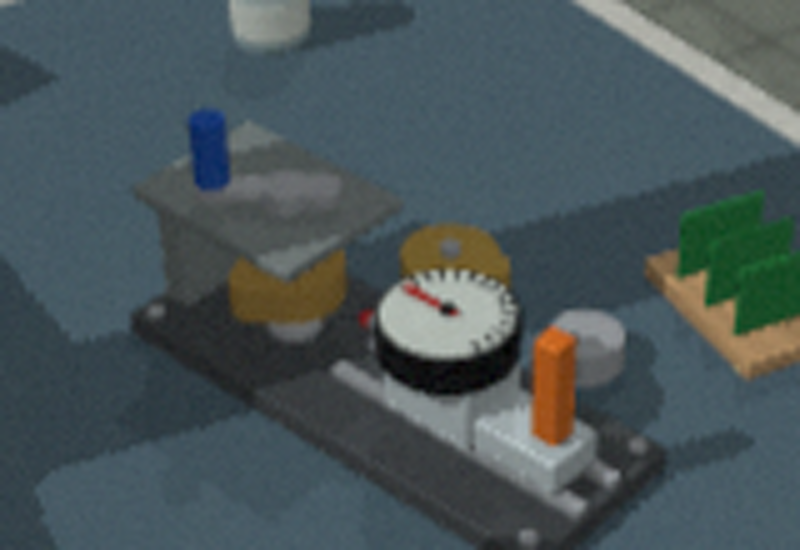

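The wrist view shows the knob top at (298,95), the shaft at about (322,126), the dial centre at (325,222) and the post at (325,260). The fixture axis is almost vertical in the image and the needle is at 0. The side crop shows the cam sticking out more to image left.

Run:
```python
from h import *
d=dict(np.load('w1.npz'));c=d
im=d['im']
K=onz(c,(297.7,95.1),.153);S=onz(c,(322,126),.112);P=onz(c,(325.3,259.6),.105);D=onz(c,(325,221),.087)
print('K',K,'S',S,'P',P,'D',D,'KS',np.linalg.norm((K-S)[:2]))
v=(S-P)[:2];print('dir',np.degrees(np.arctan2(v[1],v[0])),np.linalg.norm(v))
# bracket corners top z .1
L=[onz(c,p,.1) for p in((283,54),(364,53),(285,167),(363,167))]
print(np.round(L,4)); 
for a,b in((0,2),(1,3)):
    w=L[a]-L[b];print(np.degrees(np.arctan2(w[1],w[0])),np.linalg.norm(w))
# cam in the side view: silhouette columns of brass below bracket
s=arm.snapshot('side');cs=arm.get_calibration('side')
h=cv2.cvtColor(s,cv2.COLOR_RGB2HSV);m=cv2.inRange(h,(14,110,60),(28,255,255));m[:,:270]=0;m[:,304:]=0;m[:190]=0;m[225:]=0
ys,xs=np.nonzero(m);print('cam cols',xs.min(),xs.max(),'rows',ys.min(),ys.max())
A=S[:2]
print('axis px',proj(cs,[*A,.05]))
for x in(xs.min(),xs.max()):
    o,r=ray(cs,(x,ys[xs==x].mean()));r2=r[:2]/np.linalg.norm(r[:2]);n=np.array([-r2[1],r2[0]])
    print('silhouette offset mm',1e3*n@(o[:2]-A),'n',n)
```

```text
K [0.5312329  0.10185999 0.153     ] S [0.55985762 0.0777926  0.112     ] P [ 0.59882656 -0.07705266  0.105     ] D [ 0.58893037 -0.03453421  0.087     ] KS 0.03739804926662399
dir 104.12592550185246 0.15967351502374716
[[0.5031 0.1415 0.1   ]
 [0.5867 0.1614 0.1   ]
 [0.5286 0.0232 0.1   ]
 [0.6159 0.0428 0.1   ]]
102.17163270062042 0.12105412042498694
103.85892818016947 0.12208850858817974
cam cols 276 298 rows 201 213
axis px [287.07962404 205.3464515 ]
silhouette offset mm 31.138464420218554 n [-0.89600134  0.44405136]
silhouette offset mm -30.320308274054128 n [-0.86119867  0.50826849]
```

Run:
```python
from h import *
u=np.array([np.cos(np.radians(103)),np.sin(np.radians(103)),0]);f=np.array([u[1],-u[0]])
cs=arm.get_calibration('side');A=np.array([.560,.0775])
for a in(-77,-118,-150): print(a,[np.round(proj(cs,[*(A+r*np.array([np.cos(np.radians(a)),np.sin(np.radians(a))])),.04]),1).tolist() for r in(.03,.038)])
D=np.array([.589,-.0345,0]);P=D-.066*u
s=P-.044*u
arm.grip(0.0)
arm.move_to(s+[0,0,.17],Rdown(f)); arm.move_l(s+[0,0,.066],feed=.12)
F0=np.array(arm.current_force());print('F0',F0,arm.current_t())
hit=None
for i in range(60):
    q=s+[0,0,.066]+u*(.0015*(i+1)); arm.move_l(q,feed=.03)
    F=-(np.array(arm.current_force())-F0)@u
    x=(np.array(arm.current_ee_pos())-s)@u
    print(round(x*1e3,1),round(F,1),end=' | ')
    if F>4 and hit is None: hit=x
    if F>16 : break
    if hit is not None and x-hit>.016: break
print(arm.current_t())
save('s2',cv2.resize(arm.snapshot('side')[150:260,230:390],None,fx=4,fy=4,interpolation=cv2.INTER_CUBIC))
```

```text
-77 [[295.0, 212.7], [297.0, 213.9]]
-118 [[287.9, 214.9], [288.1, 216.7]]
-150 [[282.0, 214.3], [280.6, 216.0]]
F0 [-0.18302662 -0.25428897  0.2329314 ] 5.8583
1.5 -0.7 | 3.1 -0.2 | 4.6 -0.7 | 6.1 0.1 | 7.6 -0.2 | 9.1 0.0 | 10.6 0.0 | 12.1 0.1 | 13.6 -0.3 | 14.7 2.4 | 15.9 6.9 | 17.3 7.1 | 18.8 7.0 | 20.3 7.2 | 21.8 6.5 | 23.3 7.1 | 24.8 7.2 | 26.3 7.7 | 27.8 5.7 | 29.3 6.7 | 30.9 6.6 | 32.3 6.6 | 11.3583
```

View pics/s2.png

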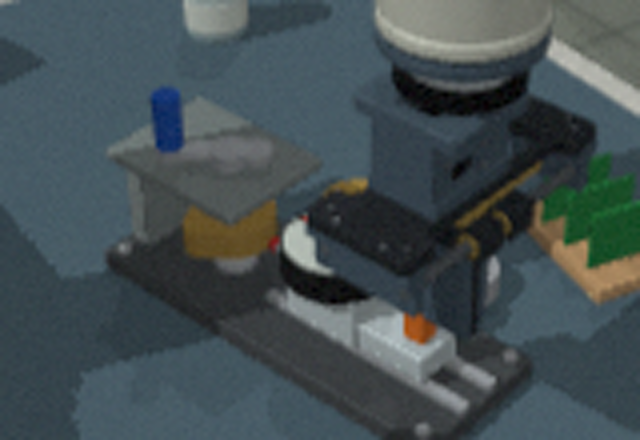

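The push is gentle at about 7 N, and the red ball is nearly at the cam. I'll continue to the stop.

Run:
```python
from h import *
u=np.array([np.cos(np.radians(103)),np.sin(np.radians(103)),0])
F0=np.array([-.18,-.25,.23]);s=np.array(arm.current_ee_pos());p0=s.copy()
for i in range(30):
    arm.move_l(s+u*(.001*(i+1)),feed=.03)
    F=-(np.array(arm.current_force())-F0)@u; x=(np.array(arm.current_ee_pos())-p0)@u
    print(round(x*1e3,1),round(F,1),end=' | ')
    if F>18: break
q=np.array(arm.current_ee_pos());print('stop pos',q)
arm.move_l(q-.02*u,feed=.06);arm.move_l(q-.02*u+[0,0,.12],feed=.2)
print(arm.current_t())
c=arm.get_calibration('wrist');im=arm.snapshot('wrist');np.savez('w2.npz',im=im,**{k:np.array(v) for k,v in c.items()})
save('w2',im)
```

```text
0.2 8.4 | 1.3 7.7 | 2.3 8.3 | 3.3 8.1 | 4.3 7.9 | 5.3 8.2 | 6.1 8.3 | 7.1 8.8 | 8.0 9.9 | 8.2 16.8 | 8.3 24.2 | stop pos [ 0.60444688 -0.10211666  0.0661907 ]
15.4333
```

View pics/w2.png

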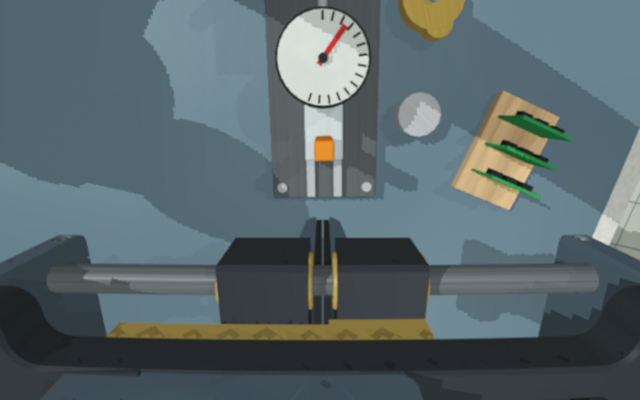

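The needle reads about 35°, or 2.5 mm, so the gauge is home and the plunger is on the round back of the cam. Next I'll check the cam outline in the side view to choose a turning direction, and move above the knob.

Run:
```python
from h import *
S=np.array([.561,.0775,0])
s=arm.snapshot('side');cs=arm.get_calibration('side')
h=cv2.cvtColor(s,cv2.COLOR_RGB2HSV).astype(int)
for x in range(276,300,2):
    col=h[200:222,x,1]; print(x,col.tolist())
A=S[:2]
for a in(-150,-140,-130,30,60,90):
  t=np.radians(a);print(a,np.round(proj(cs,[*(A+.038*np.array([np.cos(t),np.sin(t)])),.04]),1))
print([np.round(proj(cs,[*(A+.03*np.array([np.cos(np.radians(a)),np.sin(np.radians(a))])),.04]),1).tolist() for a in(-190,-170,-150,-130,-110,-90,-70,-50)])
```

```text
276 [27, 15, 14, 65, 145, 154, 166, 166, 168, 148, 132, 127, 103, 41, 17, 6, 36, 11, 22, 23, 44, 24]
278 [19, 73, 145, 147, 150, 156, 153, 157, 155, 155, 162, 151, 159, 135, 63, 17, 31, 30, 17, 33, 33, 51]
280 [24, 17, 50, 137, 165, 154, 149, 144, 156, 155, 150, 137, 153, 157, 98, 38, 6, 22, 29, 6, 11, 23]
282 [23, 21, 21, 19, 114, 150, 154, 161, 148, 150, 162, 155, 157, 162, 99, 25, 22, 28, 12, 12, 30, 36]
284 [18, 18, 18, 26, 15, 118, 151, 157, 161, 154, 155, 145, 154, 165, 69, 3, 13, 18, 29, 16, 32, 28]
286 [12, 18, 15, 21, 16, 23, 118, 155, 151, 159, 146, 149, 162, 152, 103, 8, 11, 13, 4, 23, 48, 30]
288 [23, 15, 20, 17, 22, 7, 108, 150, 161, 169, 159, 158, 150, 162, 87, 10, 15, 11, 8, 11, 38, 38]
290 [21, 15, 23, 29, 67, 135, 162, 158, 151, 152, 156, 149, 149, 167, 86, 12, 14, 13, 23, 36, 23, 29]
292 [17, 19, 17, 67, 146, 154, 148, 157, 154, 163, 157, 162, 152, 139, 22, 10, 11, 17, 33, 24, 12, 33]
294 [18, 10, 103, 157, 158, 156, 166, 156, 159, 153, 152, 159, 149, 112, 18, 12, 29, 35, 11, 33, 18, 30]
296 [65, 138, 153, 162, 151, 151, 150, 165, 170, 206, 196, 198, 98, 5, 26, 20, 22, 27, 23, 21, 44, 28]
298 [105, 143, 135, 135, 140, 134, 58, 12, 13, 12, 8, 16, 23, 81, 49, 36, 55, 49, 31, 35, 22, 26]
-150 [280.9 215.9]
-140 [283.1 216.4]
-130 [285.5 216.6]
30 [294.1 200.7]
60 [287.5 200.1]
90 [280.8 201.5]
[[277.6, 211.0], [279.4, 212.9], [282.4, 214.2], [286.0, 214.8], [289.8, 214.6], [293.3, 213.6], [296.2, 211.9], [297.9, 209.8]]
```

```bash
cat >> h.py <<'E'
d2=dict(np.load('w2.npz')) if __import__('os').path.exists('w2.npz') else None
S=np.array([.561,.0775]); DC=onz(d2,(322.5,57),.087)
AX=np.degrees(np.arctan2(*(S-DC[:2])[::-1]))   # direction of the needle zero
def needle(name='side'):
    c=arm.get_calibration(name);im=arm.snapshot(name)
    h=cv2.cvtColor(im,cv2.COLOR_RGB2HSV);m=(cv2.inRange(h,(0,110,70),(8,255,255))|cv2.inRange(h,(170,110,70),(180,255,255)))
    u0=proj(c,DC).astype(int);pts=[];
    for y in range(u0[1]-60,u0[1]+60):
        for x in range(u0[0]-60,u0[0]+60):
            if 0<=y<400 and 0<=x<640 and m[y,x]:
                p=onz(c,(x,y),.087)[:2]-DC[:2]
                if np.hypot(*p)<.033: pts.append(p)
    if len(pts)<4: return None,len(pts)
    v=np.array(pts); v=v[np.hypot(*v.T)>.010]
    if len(v)<3: return None,len(v)
    v=v.mean(0); return (AX-np.degrees(np.arctan2(v[1],v[0])))%360/57.3*4,len(pts)  # mm
def pose(th,z=.122,r=.040):
    t=np.radians(th);p=[S[0]+r*np.cos(t),S[1]+r*np.sin(t),z]
    psi=np.radians(th+90); return p,Rdown([np.cos(psi),np.sin(psi)])
E
python3 - <<'E'
from h import *
print(DC,AX,needle())
th0=140.
p,R=pose(th0,z=.20)   # y at 230 == -130
print(arm.solve_ik(p,R))
arm.grip(.045);arm.move_to(p,R)
c=arm.get_calibration('wrist');im=arm.snapshot('wrist');b=blob(im,*BLUE);print(b[:2],onz(c,b[0],.153),p,needle(),arm.current_t())
save('w3',im)
E
```

```text
[ 0.58294483 -0.01015907  0.087     ] 104.05473556213747 (np.float64(2.7222776517059537), 9)
[ 4.67948126e+00  2.23458442e+01  9.01343610e+01 -2.54444375e-14
  6.75197948e+01  1.34679481e+02]
(array([322.6373494 , 214.31566265]), array([309, 195,  28,  38, 830], dtype=int32)) [0.53404004 0.09904642 0.153     ] [np.float64(0.530358222275241), np.float64(0.10321150438746157), 0.2] (np.float64(2.7166780672996906), 11) 19.0333
```

View pics/w3.png

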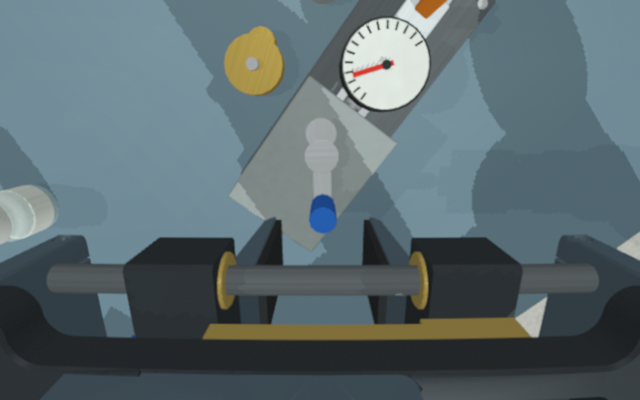

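The knob sits midway between the fingers at column 322, with the crank arm aligned to them. I'll lower, close to a loose cage around the knob, and turn counter-clockwise.

```bash
cat > turn.py <<'E'
from h import *
import sys,json
def turn(a,b,step,stop):
    log=[]
    th=a
    while abs(b-th)>1e-6:
        th+=np.clip(b-th,-step,step)
        p,R=pose(th); arm.move_l(p,R,feed=.03)
        t=np.radians(th);tan=np.array([-np.sin(t),np.cos(t),0])
        F=np.array(arm.current_force());ft=-(F-F0)@tan
        n,k=needle();log.append((th,ft,n))
        print(round(th),round(ft,1),None if n is None else round(n,1),k,end=' | ')
        if np.linalg.norm(F-F0)>13 or stop(log): break
    print('t',arm.current_t()); return log
F0=np.zeros(3)
E
python3 - <<'E'
import turn
from turn import *
p,R=pose(140.);arm.move_l(p,feed=.1);turn.F0=np.array(arm.current_force());print(turn.F0)
arm.grip(.026);print(arm.current_width(),np.array(arm.current_force())-turn.F0,arm.current_grasp_force())
np.save('F0.npy',turn.F0)
def stop(l):
    r=[x[2] for x in l if x[2] is not None and x[2]<14]
    return r and max(r)>8.5 and r[-1]<max(r)-1.5
turn.turn(140.,240.,10,stop)
E
```

```text
[-0.32495305  0.99979967  0.41969567]
0.026007574796191604 [ 0.37621987 -1.27906082 -0.12293638] 0.0Traceback (most recent call last):
  File "<stdin>", line 9, in <module>
AttributeError: 'function' object has no attribute 'turn'
```

```bash
cat > go.py <<'E'
import turn as T, numpy as np, sys
T.F0=np.load('F0.npy')
def stop(l):
    r=[x[2] for x in l if x[2] is not None and x[2]<14]
    return r and max(r)>8.5 and r[-1]<max(r)-1.5
T.turn(float(sys.argv[1]),float(sys.argv[2]),float(sys.argv[3]),stop)
E
python3 go.py 140 240 10
```

```text
150 -0.1 2.8 10 | 160 -1.0 2.8 10 | 170 -0.3 2.7 11 | 180 -1.1 2.7 11 | 190 -1.4 2.7 11 | 200 -0.5 2.8 10 | 210 -0.4 3.0 9 | 220 1.1 4.3 11 | 230 1.5 6.9 9 | 240 2.0 9.2 8 | t 24.8
```

The reading is rising as the lobe arrives. I'll carry on in finer steps past the tip.

```bash
python3 go.py 240 300 5
```

```text
245 0.3 10.1 9 | 250 -0.3 10.1 8 | 255 -0.0 10.1 8 | 260 -0.6 9.2 9 | 265 0.6 8.2 9 | t 26.3833
```

The readings are symmetric about 250° commanded (9.2 at both 240° and 260°). I'll back off to clear the cage's slack and approach 250° again from the same side.

Run:
```python
import turn as T, numpy as np
from h import *
T.F0=np.load('F0.npy');no=lambda l:False
T.turn(265.,235.,5,no);T.turn(235.,250.,5,no)
# back off the contact slightly, open, rise
p,R=pose(247.);arm.move_l(p,R,feed=.03)
arm.grip(.045);arm.move_l([p[0],p[1],.25],feed=.15)
arm.move_to(*(lambda q,r:([.55,.03,.33],r))(*pose(193.)))
print(needle(),arm.current_t());n=needle('wrist');print(n)
save('w4',arm.snapshot('wrist'))
```

```text
260 0.5 8.4 7 | 255 -2.6 8.1 12 | 250 -3.0 9.2 9 | 245 -0.7 10.1 9 | 240 -0.2 10.1 8 | 235 -1.2 10.1 7 | t 28.2833
240 -0.7 10.1 7 | 245 -0.4 10.1 8 | 250 0.4 10.1 8 | t 29.2333
(np.float64(10.10305467193296), 8) 31.95
(np.float64(10.240018528103064), 49)
```

View pics/w4.png

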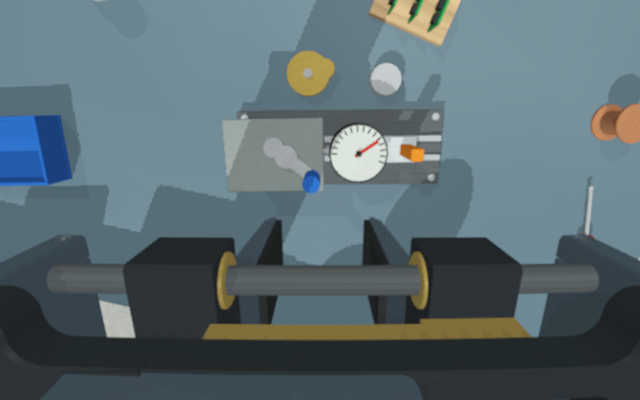

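The wrist view shows the needle at 10.24 mm, from dial centre (358,153) pointing to (380,138). That is the tip reading. The robot is clear of everything and the other things on the bench are where they were.

```bash
python3 -c "
from rig import arm
print(arm.sign_off())"
```

```text
the job is handed in; nothing more can be done
None
```

The gauge is fully home and the cam lobe's tip rests against the plunger, reading about 10.2 mm. The robot is clear and the job is handed in at about 32 s of the 67 s; no verdict was returned.

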